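Dose a domed stud from the rivet wheel

ROBOT

A 7-joint arm with a two-finger parallel gripper is mounted at the origin on the work surface. World frame = base frame: x ahead of the robot, y to its left, z up, the work surface at z = 0. Lengths are in m, angles in rad, forces in N, time in s.
With the tool pointing down it reaches from about 0.425 to 0.925 m from the base axis. Payload 6.8 kg.
Tool frame: the origin (TCP) lies at the very end of the fingers, on their centre line; the grasp point (between the pads) lies 19 mm behind it; z points along the fingers, y is the line along which they close (so a half turn about z gives the same grasp; the last joint's range is limited). The gripper opens to 85 mm and grips with 20 to 120 N. Pads are 22 mm wide; open, the fingers measure 114 mm over their backs; the gripper's body (76 mm by 85 mm) begins 54 mm behind the grasp point. The pads swing forward as they close: fully open they stand 13 mm farther back than shut.
Start: joints at [-1.32, 0.477, 0.022, 1.555, -0.011, 1.109, -0.083], TCP at [0.237, 0.632, 0.231] pointing down, gripper open.
Joint ranges: [-2.96, 2.96], [-0.34, 2.1], [-1.41, 1.46], [0.24, 2.44], [-1.37, 4.51], [0.17, 1.92], [-2.96, 2.96]. Speed limits (rad/s): [2.39, 2.39, 3.14, 3.14, 3.14, 3.14, 3.14].

INTERFACE

Orientations are given as a unit quaternion [w, x, y, z].
In Python, from station import bot gives the robot as it stands.
- The arm moves only by the tool apply_moves, never from a script. Its argument "deltas" is a list of rows, each a list of 3 entries, a list of its own where there are three numbers: the closure, from 0 (fully open) to 1 (shut), then the shift along the tool's x, y, z in units of 0.2 m (1.0 is 0.2 m), then the turn about the tool's z in units of 2 pi rad (1.0 is 2 pi rad). A call has 1 to 12 rows; each row is the pose to reach, as a shift and turn from the pose commanded when the call began, along the tool's axes at that moment, turning the shorter way round; what a row does not reach only later rows make up. A row lasts 1/10 s, in which the tool goes at most 50 mm and 8.59 degrees, less where a joint would pass 70% of its speed; a pose out of reach is approached as far as the arm can. A call with a number of a shift or a turn outside -1 to 1 is refused whole. A call with a gripper value outside its range is refused whole. The fingers move at their own pace and stop on an object; "squeeze" is the grip in N (left out, the last holds). Time passes only in rows, so rows that repeat a pose let the fingers close. It gives the time, the measured TCP pose, the force, the opening and the grip force at its end, in the units of the state.
- bot.get_obs(): the state, without advancing time (a new reading comes with each control period).
- bot.read_camera(name): name is "side" or "top" or "wrist"; returns a dict with "color" (480x640x3 uint8, red, green, blue), "intrinsics" (3x3 intrinsics, pixels), "k1" (the pictures are not rectified: a ray, as slopes to the right and down, at radius r is drawn at 1 + k1 r^2 times it, then the intrinsics apply), "pose" (4x4, takes a point from camera to world coordinates); the wrist camera has in their place "hand_eye" (4x4, takes a point from camera to tool coordinates, whose origin is the TCP and whose axes are the flange's). Camera axes: x right, y down, z forward; pixel columns grow to the right and rows downward; lengths in m; the calibration is good to about 2 mm. A picture is of the moment at which its call begins: read the wrist's pose just before it. There is no depth.
- bot.hand_in(): hands the job in; it is judged then, once.
Trained networks look in a picture, given as the dict that the camera call returned (one of the last four; its "shot" number tells which), for a name from the list of things; names that differ only in an ending like _2 or _b are one class to them, and where a whole thing is asked for, a point or a joint stands for the part that bears it (a point fixed in the world has none). Each returns a list of dicts, best first, with "confidence" (0 to 1); they miss things now and then, are a little off and sometimes report something else, mostly with a low value. They report only what shows in the picture. A call takes as long as a camera call.
- bot.look_for(picture, target): "point" ([x, y, z] in m, in world coordinates, good to about 4 mm: the middle of the surface that is visible of it).
The state is a dict: "t": time; "q": joint angles; "joint_vel": joint speeds; "joint_torque": joint torques, N m; "eef_pos": TCP position; "tool_rot": TCP orientation; "contact_force": force on the tool from outside, world axes, zero at the start; "torque": the same for the moment, N m; "gripper_width": opening from 0.0 (shut) to 1.0 (fully open); "grasp_force": force on a finger pad.
Only numpy, scipy, OpenCV 4.12 (cv2) and the standard library are available. Lean on these libraries where they do the work, as an engineer would, in place of code of your own. Each camera call takes 0.05 s, during which the arm holds its last target. There are 200 camera calls.

TASK

On the leather bench, turn the dispenser's white wheel by its upright black peg until the pocket holding the domed brass stud sits over the drop flap, and leave it there for a moment. Then push the ball-ended lever at the stand's side over towards the catch tray, so that the flap tips the stud into the tray. Do not touch the stud with the gripper, and keep the flat brass ring in its pocket on the wheel.

Things in the scene. Friction and masses are not known exactly. Their poses are not given: they have to be found in the camera images.
- dispenser: Fixed stand: dark steel deck about 200 x 200 mm on plywood sides, top 100 mm high. Origin on the table under the wheel's axle; x points over the drop flap to the tray, y to the lever. White wheel on it: five open-bottomed pockets (inside 40 mm) and one peg, 60 degrees apart on a 68 mm radius, rims 118 mm and axle 128 mm high. It turns both ways with 1 N at the peg and stays put; pieces slide along on the deck.
- drop (a point): Where the loaded pocket's centre must come: middle of the drop flap, on the deck top, 68 mm from the axle along the stand's x. The flap is a light-metal plate 54 mm wide, level with the deck, in a notch 62 mm wide from 40 to 105 mm from the axle. It hinges on its inner edge (along y, 40 mm from the axle) and is worked by the lever on the same hinge line.
- lever_ball (a point): Centre of the 22 mm black ball on the flap lever, a 10 mm steel rod turning on the hinge line (stand's x = 40, y = 130 mm, 97 mm high). At the start the ball is at x = 5, y = 130 mm, 158 mm high, leaning 30 degrees back. A push along x of 2 to 4 N swings it over to x = 75 mm, same height, a full 60 degrees, where it stops; the flap tips down by the same angle. It stays where left. Push it all the way.
- tray (a point): Centre of the inner floor of the catch tray, a dark wooden open box fixed on the table under and beyond the flap: 165 mm along the stand's x (from 35 to 200 mm from the axle), 126 mm wide, walls 32 mm high and 4 mm thick.
- peg (a point): The upright black peg on the wheel, round, 14 mm thick, top 168 mm above the table; this point is on its axis, 145 mm above the table (23 mm below its top). It stands on the 68 mm circle; at the start within about 20 degrees of the side of the axle opposite the flap.
- stud_mid (a point): Centre of the domed brass stud, 32 mm across, 14 mm high, flat below, domed and closed above, lying loose in one of the wheel's pockets (play 4 mm all round), 40 to 80 degrees from the flap to one side or the other.
- ring_mid (a point): Centre of the flat brass ring, 32 mm across with an 18 mm hole, 8 mm high, lying loose in another pocket, on the other side of the flap. It is to stay in its pocket.

How it is judged:
By the outcome, as a careful person would: the job done as asked, in the order asked, and still so for the second after the job is handed in, with the robot touching nothing.
It also fails if it takes over 45 s, if anything falls off the work surface, if the arm or the gripper's body presses on something with over 40 N, if the wrist force passes 120 N, or if a joint passes its speed limit or range.

## Working session

There is one attempt and no reset: what is moved stays moved. The work goes in short steps, Python scripts to look and compute and a tool call to move; the robot and the scene stay as the last step left them, time stands still between calls to the robot, and variables do not carry over. Pictures are saved under pics/ and viewed, at most 10 in all, crops included, and the job is handed in when it is done.

Besides the shell and the picture viewer there is one more tool, called in YAML: its name, and indented under it one key for each argument. apply_moves: Moves the arm, as the interface text tells. Its arguments: {"type":"object","properties":{"deltas":{"type":"array","items":{"type":"array"}},"squeeze":{"type":"number"}},"required":["deltas"]}

```bash
mkdir -p pics; ls; cat > h.py <<'E'
import numpy as np, cv2
from station import bot
def shot(n,f=None):
    p=bot.read_camera(n)
    if f: cv2.imwrite('pics/'+f,p['color'][:,:,::-1])
    return p
E
python3 - <<'E'
from h import *
s=bot.get_obs(); print(s)
for n in ('top','side'):
    p=shot(n,n+'1.png')
    print(n,p['intrinsics'],p['k1'],p['pose'])
    for t in ('dispenser','drop','lever_ball','tray','peg','stud_mid','ring_mid'):
        try: print(t,[(np.round(d['point'],4),round(d['confidence'],2)) for d in bot.look_for(p,t)[:2]])
        except Exception as e: print(t,e)
E
```

```text
pics
{'t': 0.0, 'q': array([-1.32011796,  0.47779111,  0.02231693,  1.55644997, -0.01149157,
        1.10929365, -0.08311369]), 'joint_vel': array([-0.00137546,  0.00066992,  0.00063756, -0.00014054,  0.00093331,
        0.00079111,  0.00018069]), 'joint_torque': array([ 9.42378574e-04, -5.96465421e+01,  1.60819486e+00, -2.81194317e+01,
        1.23890772e-02,  9.55091586e-03,  6.16283003e-06]), 'eef_pos': array([0.2368088 , 0.63146684, 0.23033193]), 'tool_rot': array([-9.66092751e-05,  1.78412799e-01,  9.83955309e-01, -9.01935602e-04]), 'contact_force': array([-0.16420349, -0.56196709,  0.13379675]), 'torque': array([-0.0674231 , -0.01101059,  0.01616022]), 'grasp_force': 0.0, 'gripper_width': 0.9991098932892937}
top [[539.75755985   0.         322.25312841]
 [  0.         539.75755985 235.79671738]
 [  0.           0.           1.        ]] -0.0009004364829092959 [[ 2.00747205e-03 -9.84676343e-01  1.74380244e-01  4.63651995e-01]
 [-9.99972088e-01 -7.21678808e-04  7.43659910e-03  1.51383410e-02]
 [-7.19679668e-03 -1.74390305e-01 -9.84650307e-01  7.51959926e-01]
 [ 0.00000000e+00  0.
[... 434 characters left out ...]
   0.         306.54392722]
 [  0.         596.75940677 246.25324256]
 [  0.           0.           1.        ]] -0.18014401309779854 [[-0.86554091 -0.34860211  0.35960465  0.28962288]
 [-0.50037239  0.5709278  -0.65089855  0.58608301]
 [ 0.02159631 -0.74331556 -0.66859224  0.66504875]
 [ 0.          0.          0.          1.        ]]
dispenser [(array([ 0.5633, -0.0445,  0.0752]), 0.65)]
drop [(array([ 0.5681, -0.0442,  0.0723]), 0.96)]
lever_ball [(array([0.5631, 0.01  , 0.1026]), 0.6)]
tray [(array([ 0.5612, -0.0429,  0.0771]), 0.8)]
peg [(array([ 0.5603, -0.113 ,  0.1134]), 0.83)]
stud_mid [(array([ 0.614 , -0.1631,  0.1126]), 0.43)]
ring_mid [(array([ 0.617 , -0.1642,  0.1158]), 0.3)]
```

View pics/top1.png

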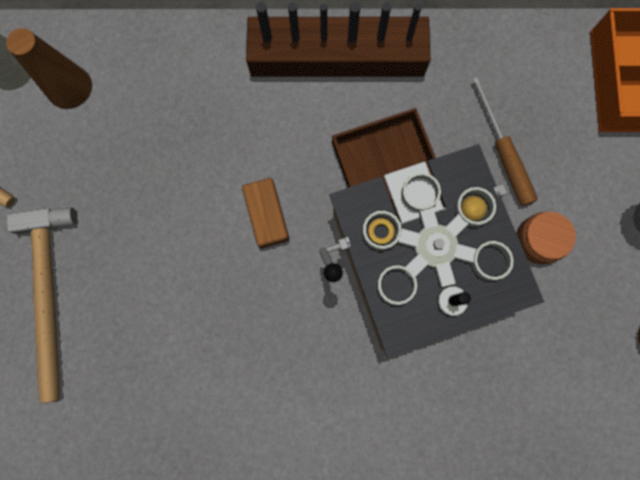

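View pics/side1.png

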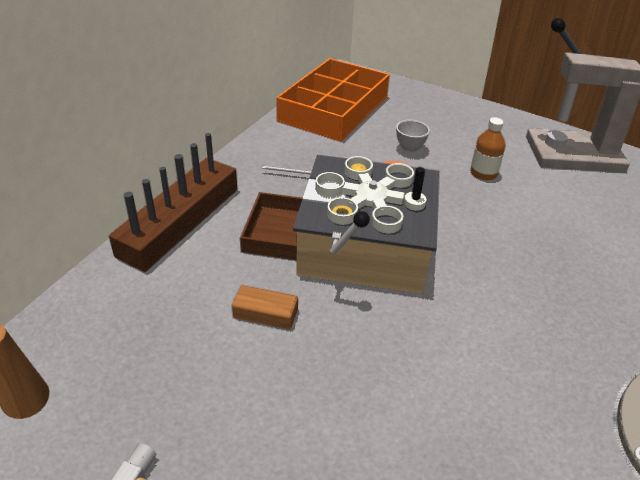

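Top view: axle (438,244), flap (414,190), stud (474,208), ring (381,230), ball (333,272), peg top (462,298). Side view: axle (373,187), ball (362,219), peg top (419,170). I'll fit the stand's pose to these.

```bash
cat >> h.py <<'E'
def uv(p,P,pose=None):
    M=np.linalg.inv(p['pose'] if pose is None else pose); c=M[:3,:3]@np.array(P,float)+M[:3,3]
    s=c[:2]/c[2]; s=s*(1+p['k1']*(s@s)); K=p['intrinsics']; return K[:2,:2]@s+K[:2,2]
def ray(p,px,z,pose=None):
    T=p['pose'] if pose is None else pose
    d=cv2.undistortPoints(np.array([[px]],float),p['intrinsics'],np.array([p['k1'],0,0,0.]))[0,0]
    d=T[:3,:3]@np.array([*d,1]); return T[:3,3]+d*(z-T[2,3])/d[2]
def W(g,x,y,z): c,s=np.cos(g[2]),np.sin(g[2]); return np.array([g[0]+c*x-s*y,g[1]+s*x+c*y,z])
E
python3 - <<'E'
from h import *
from scipy.optimize import least_squares
t=shot('top');s=shot('side')
def circ(g,a,z): return W(g,.068*np.cos(g[3]+a),.068*np.sin(g[3]+a),z)
k=np.pi/3
def model(g): # g3 wheel offset: pocket near flap
    return [(t,W(g,0,0,.128),(438,244)),(t,W(g,.005,.13,.158),(333,272)),(t,circ(g,np.pi,.168),(463,297)),
    (t,circ(g,0,.118),(421,192)),(t,circ(g,k,.118),(381,230)),(t,circ(g,-k,.118),(477,206)),(t,circ(g,2*k,.118),(397,285)),(t,circ(g,-2*k,.118),(493,260)),
    (s,W(g,0,0,.128),(373,187)),(s,W(g,.005,.13,.158),(362,219)),(s,circ(g,np.pi,.168),(419,170)),
    (t,W(g,.0725,0,.1),(414,191))]
def f(g): return np.concatenate([uv(p,P)-np.array(x) for p,P,x in model(g)])
r=least_squares(f,[.52,-.2,.35,0],loss='soft_l1')
g=r.x;print(g,np.degrees(g[2:]));print(f(g).reshape(-1,2).round(1))
for n,P in (('ball',W(g,.005,.13,.158)),('ballend',W(g,.075,.13,.158)),('peg',circ(g,np.pi,.145)),('stud',circ(g,-k,.1)),('drop',W(g,.068,0,.1)),('axle',W(g,0,0,.128))): print(n,P.round(4),np.hypot(*P[:2]))
E
```

```text
[ 0.56502736 -0.11628542  0.32894505 -0.08016028] [18.84716285 -4.59284576]
[[ 0.7 -0.4]
 [-0.6  0.4]
 [ 1.1  1.2]
 [ 0.2 -0.9]
 [ 0.5 -0.4]
 [-0.9 -0. ]
 [-0.2 -0.2]
 [-0.   0.4]
 [-0.6 -4.2]
 [-1.9  0.5]
 [ 0.8 -0.8]
 [-0.8  1.7]]
ball [0.5278 0.0084 0.158 ] 0.5278296594048691
ballend [0.594 0.031 0.158] 0.5948172549352373
peg [ 0.4991 -0.133   0.145 ] 0.5165446341926206
stud [ 0.6125 -0.165   0.1   ] 0.6343142240996136
drop [ 0.6294 -0.0943  0.1   ] 0.6364094342001667
axle [ 0.565  -0.1163  0.128 ] 0.5768693262662901
```

```bash
cat >> h.py <<'E'
from scipy.spatial.transform import Rotation as R
def go(*goals):
    s=bot.get_obs(); w,x,y,z=s['tool_rot']; M=R.from_quat([x,y,z,w]).as_matrix()
    ya=np.degrees(np.arctan2(M[1,1],M[0,1])); print('t',round(s['t'],2),'pos',s['eef_pos'].round(4),'yaw_y',ya.round(2),'F',s['contact_force'].round(1),'q',s['q'].round(2))
    for P,a in goals:
        d=M.T@(np.array(P)-s['eef_pos'])/.2; t=-((a-ya+180)%360-180)/360
        print(d.round(3),round(t,4))
E
python3 -c "
from h import *
go(((.375,.50,.24),60),((.46,.386,.24),45),((.541,.145,.24),30))"
```

```text
t 0.9 pos [0.237  0.6321 0.2313] yaw_y 69.44 F [ 0.1 -0.5  0.4] q [-1.32  0.48  0.02  1.56 -0.01  1.11 -0.08]
[-0.878 -0.376 -0.043] 0.0262
[-1.476 -0.76  -0.043] 0.0679
[-2.278 -1.746 -0.044] 0.1096
```

apply_moves:
  deltas:
    - [0, [-0.2, -0.13, -0.04], 0.01]
    - [0, [-0.4, -0.27, -0.04], 0.02]
    - [0, [-0.6, -0.4, -0.04], 0.03]
    - [0, [-0.8, -0.53, -0.04], 0.04]
    - [0, [-0.9, -0.6, -0.04], 0.05]

```text
t: 1.4
eef_pos: [0.3668, 0.4523, 0.2397]
tool_rot: [0.001, 0.334, 0.943, -0.0]
contact_force: [-0.4, 0.1, 0.0]
gripper_width: 0.999
grasp_force: 0.0
```

```bash
python3 -c "
from h import *
go(((.46,.33,.24),40),((.50,.27,.24),35),((.541,.145,.24),30))"
```

```text
t 1.4 pos [0.3668 0.4523 0.2397] yaw_y 50.96 F [-0.4  0.1  0. ] q [-1.11  0.32  0.14  1.78 -0.05  1.05 -0.06]
[-0.747 -0.181 -0.   ] 0.0305
[-1.092 -0.289  0.   ] 0.0443
[-1.644e+00 -6.450e-01  1.000e-03] 0.0582
```

apply_moves:
  deltas:
    - [0, [-0.22, -0.06, 0], 0.01]
    - [0, [-0.45, -0.13, 0], 0.02]
    - [0, [-0.67, -0.2, 0], 0.03]
    - [0, [-0.9, -0.27, 0], 0.04]
    - [0, [-1.0, -0.3, 0], 0.045]

```text
t: 1.9
eef_pos: [0.485, 0.2807, 0.2397]
tool_rot: [0.001, 0.463, 0.886, -0.0]
contact_force: [0.7, -0.7, 0.1]
gripper_width: 1.001
grasp_force: 0.0
```

```bash
python3 -c "
from h import *
go(((.53,.145,.24),27),((.52,.08,.24),25))"
```

```text
t 1.9 pos [0.485  0.2807 0.2397] yaw_y 34.79 F [ 0.7 -0.7  0.1] q [-0.87  0.28  0.28  1.84 -0.09  1.03  0.06]
[-0.686 -0.202 -0.   ] 0.0216
[-0.924 -0.429 -0.   ] 0.0272
```

apply_moves:
  deltas:
    - [0, [-0.22, -0.1, 0], 0.01]
    - [0, [-0.44, -0.2, 0], 0.015]
    - [0, [-0.66, -0.31, 0], 0.02]
    - [0, [-0.88, -0.41, 0], 0.025]
    - [0, [-0.92, -0.43, 0], 0.027]

```text
t: 2.4
eef_pos: [0.5191, 0.0794, 0.2398]
tool_rot: [0.001, 0.537, 0.843, -0.0]
contact_force: [0.1, -0.1, -0.3]
gripper_width: 1.0
grasp_force: 0.0
```

```bash
python3 -c "
from h import *
go(((.51,-.05,.22),18),((.4991,-.133,.19),14.3),((.4991,-.133,.129),14.3))"
```

```text
t 2.4 pos [0.5191 0.0794 0.2398] yaw_y 25.02 F [ 0.1 -0.1 -0.3] q [-0.62  0.23  0.41  1.93 -0.1   1.01  0.27]
[-0.567 -0.315  0.1  ] 0.0195
[-0.919 -0.54   0.25 ] 0.0298
[-0.919 -0.54   0.555] 0.0298
```

apply_moves:
  deltas:
    - [0, [-0.2, -0.12, 0], 0.01]
    - [0, [-0.4, -0.24, 0], 0.015]
    - [0, [-0.6, -0.36, 0], 0.02]
    - [0, [-0.8, -0.47, 0.05], 0.025]
    - [0, [-0.919, -0.54, 0.15], 0.03]
    - [0, [-0.919, -0.54, 0.15], 0.03]
    - [0, [-0.919, -0.54, 0.15], 0.03]

```text
t: 3.1
eef_pos: [0.5003, -0.1264, 0.209]
tool_rot: [-0.0, 0.611, 0.792, -0.0]
contact_force: [0.1, 0.4, 0.2]
gripper_width: 1.002
grasp_force: 0.0
```

```bash
python3 - <<'E'
from h import *
g=(.565,-.1163)
go(((.4991,-.133,.129),14.3))
s=bot.get_obs();w,x,y,z=s['tool_rot'];T=np.eye(4);T[:3,:3]=R.from_quat([x,y,z,w]).as_matrix();T[:3,3]=s['eef_pos']
p=shot('wrist','w1.png');T=T@p['hand_eye'];np.save('T.npy',T)
print(T.round(3),'pegtop',uv(p,(.4991,-.133,.168),T),'axle',uv(p,(.565,-.1163,.128),T))
for n in('peg','stud_mid','ring_mid','drop'): print(n,[(np.round(d['point'],4),d['confidence']) for d in bot.look_for(p,n)[:1]])
E
```

```text
t 3.1 pos [ 0.5003 -0.1264  0.209 ] yaw_y 14.74 F [0.1 0.4 0.2] q [-0.33  0.26  0.55  1.98 -0.17  0.94  0.56]
[-0.031 -0.014  0.4  ] 0.0012
[[ 0.967  0.242  0.081  0.478]
 [ 0.255 -0.918 -0.304 -0.048]
 [ 0.001  0.314 -0.949  0.351]
 [ 0.     0.     0.     1.   ]] pegtop [317.81442745 289.93389363] axle [429.9530814  262.05215176]
peg [(array([ 0.5604, -0.1102,  0.1188]), 0.81)]
stud_mid [(array([ 0.618 , -0.1525,  0.1101]), 0.53)]
ring_mid [(array([ 0.5805, -0.0495,  0.1077]), 0.68)]
drop [(array([ 0.5602, -0.084 ,  0.1   ]), 0.84)]
```

View pics/w1.png

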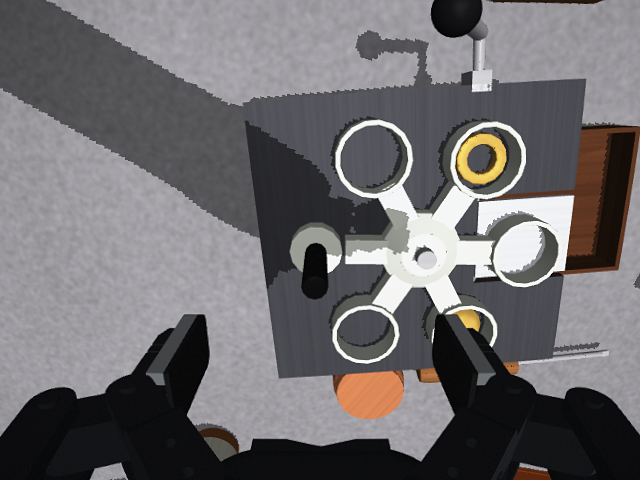

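Peg top at (315,288) vs. predicted (318,290), axle (427,258) vs. (430,262): the fit is good to 1–2 mm.

```bash
python3 -c "
from h import *
go(((.4987,-.1329,.129),14.3))"
```

```text
t 3.35 pos [ 0.5009 -0.1258  0.2097] yaw_y 14.88 F [-0.5 -0.1 -0.1] q [-0.33  0.26  0.55  1.98 -0.17  0.94  0.56]
[-0.031 -0.02   0.404] 0.0016
```

apply_moves:
  deltas:
    - [0, [-0.031, -0.02, 0.1], 0.0016]
    - [0, [-0.031, -0.02, 0.2], 0.0016]
    - [0, [-0.031, -0.02, 0.3], 0.0016]
    - [0, [-0.031, -0.02, 0.4], 0.0016]
    - [0, [-0.031, -0.02, 0.4], 0.0016]
    - [0, [-0.031, -0.02, 0.4], 0.0016]

```text
t: 3.95
eef_pos: [0.4981, -0.134, 0.1297]
tool_rot: [-0.0, 0.614, 0.789, -0.0]
contact_force: [-0.6, -0.3, 0.9]
gripper_width: 0.998
grasp_force: 0.0
```

```bash
python3 -c "
from h import *
go(((.4987,-.1329,.129),14.3))"
```

```text
t 3.95 pos [ 0.4981 -0.134   0.1297] yaw_y 14.19 F [-0.6 -0.3  0.9] q [-0.27  0.38  0.51  2.05 -0.26  0.77  0.65]
[0.005 0.004 0.003] -0.0003
```

apply_moves:
  deltas:
    - [0.4, [0.003, 0.003, 0], 0]
    - [0.7, [0.003, 0.003, 0], 0]
    - [1, [0.003, 0.003, 0], 0]
    - [1, [0.003, 0.003, 0], 0]
    - [1, [0.003, 0.003, 0], 0]
    - [1, [0.003, 0.003, 0], 0]
    - [1, [0.003, 0.003, 0], 0]
  squeeze: 25

```text
t: 4.65
eef_pos: [0.4991, -0.1336, 0.1297]
tool_rot: [0.001, 0.615, 0.789, 0.0]
contact_force: [2.6, 1.0, 0.9]
gripper_width: 0.15
grasp_force: 27.4
```

```bash
python3 - <<'E'
from h import *
s=bot.get_obs();print(s['gripper_width'],s['grasp_force'])
c=np.array([.5645,-.1163]);P=s['eef_pos'];d=P[:2]-c
print(np.hypot(*d),np.degrees(np.arctan2(d[1],d[0]))-18.85)
L=[]
for k in range(1,9):
    a=64.6*k/8;q=R.from_euler('z',a,degrees=True).as_matrix()[:2,:2]@d+c
    L.append(((*q,P[2]),14.2+a))
go(*L)
E
```

```text
0.15047755309792643 27.375185787677765
0.06768858700086303 -184.06168502623797
t 4.65 pos [ 0.4991 -0.1336  0.1297] yaw_y 14.16 F [2.6 1.  0.9] q [-0.27  0.38  0.51  2.05 -0.26  0.77  0.64]
[-0.048  0.004  0.   ] -0.0225
[-0.094  0.014  0.   ] -0.045
[-0.139  0.031  0.   ] -0.0674
[-0.18   0.054  0.   ] -0.0898
[-0.218  0.083  0.   ] -0.1123
[-0.252  0.117  0.   ] -0.1347
[-0.281  0.155  0.   ] -0.1571
[-0.304  0.197  0.   ] -0.1796
```

apply_moves:
  deltas:
    - [1, [-0.024, 0.001, 0], -0.011]
    - [1, [-0.048, 0.004, 0], -0.0225]
    - [1, [-0.071, 0.008, 0], -0.034]
    - [1, [-0.094, 0.014, 0], -0.045]
    - [1, [-0.117, 0.022, 0], -0.056]
    - [1, [-0.139, 0.031, 0], -0.0674]
    - [1, [-0.16, 0.042, 0], -0.079]
    - [1, [-0.18, 0.054, 0], -0.09]
    - [1, [-0.18, 0.054, 0], -0.09]

```text
t: 5.55
eef_pos: [0.5185, -0.1661, 0.1296]
tool_rot: [0.001, 0.37, 0.929, 0.0]
contact_force: [2.9, 1.5, 4.1]
gripper_width: 0.155
grasp_force: 27.5
```

```bash
python3 - <<'E'
from h import *
s=bot.get_obs();print(s['gripper_width'],s['grasp_force'])
c=np.array([.5645,-.1163]);P=s['eef_pos'];d=P[:2]-c
r=np.hypot(*d);a0=np.degrees(np.arctan2(d[1],d[0]))%360;print(r,a0-18.85)
L=[]
for k in range(1,9):
    a=a0+(240+18.85-a0)*k/8;q=c+.0677*np.array([np.cos(np.radians(a)),np.sin(np.radians(a))])
    L.append(((*q,.1297),a-180))
go(*L)
E
```

```text
0.15502963890878663 27.534143328666687
0.06779909562883665 208.38903220204614
t 5.55 pos [ 0.5185 -0.1661  0.1296] yaw_y 46.57 F [2.9 1.5 4.1] q [-0.1   0.4   0.37  1.98 -0.2   0.79  1.2 ]
[-0.023  0.002 -0.   ] -0.0128
[-0.046  0.004 -0.   ] -0.0238
[-0.069  0.009 -0.   ] -0.0348
[-0.092  0.014 -0.   ] -0.0458
[-0.114  0.022 -0.   ] -0.0567
[-0.136  0.031 -0.   ] -0.0677
[-0.157  0.041 -0.   ] -0.0787
[-0.177  0.053 -0.   ] -0.0897
```

apply_moves:
  deltas:
    - [1, [-0.023, 0.002, 0], -0.011]
    - [1, [-0.046, 0.004, 0], -0.022]
    - [1, [-0.069, 0.009, 0], -0.033]
    - [1, [-0.092, 0.014, 0], -0.044]
    - [1, [-0.114, 0.022, 0], -0.055]
    - [1, [-0.136, 0.031, 0], -0.066]
    - [1, [-0.157, 0.041, 0], -0.077]
    - [1, [-0.177, 0.053, 0], -0.088]
    - [1, [-0.177, 0.053, 0], -0.088]
    - [1, [-0.177, 0.053, 0], -0.088]

```text
t: 6.55
eef_pos: [0.5509, -0.1828, 0.1296]
tool_rot: [0.001, 0.104, 0.995, -0.0]
contact_force: [2.1, -0.1, 3.0]
gripper_width: 0.153
grasp_force: 27.6
```

```bash
python3 - <<'E'
from h import *
s=bot.get_obs();print(s['gripper_width'],s['grasp_force'])
c=np.array([.5645,-.1163]);P=s['eef_pos'];d=P[:2]-c
print(np.hypot(*d),np.degrees(np.arctan2(d[1],d[0]))%360-18.85); go()
p=shot('side','side2.png');g=[.565,-.1163,.32895]
cv2.imwrite('pics/side2c.png',cv2.resize(p['color'][120:300,230:470,::-1],None,fx=3,fy=3,interpolation=2))
print('drop118',uv(p,W(g,.068,0,.118)),'axle',uv(p,W(g,0,0,.128)))
E
```

```text
0.1534106517438493 27.596306204795837
0.06788853225347122 239.55968232937576
t 6.55 pos [ 0.5509 -0.1828  0.1296] yaw_y 78.06 F [ 2.1 -0.1  3. ] q [ 0.03  0.44  0.23  1.89 -0.14  0.82  1.7 ]
drop118 [328.67221311 182.11862327] axle [372.44227921 182.75328004]
```

View pics/side2c.png

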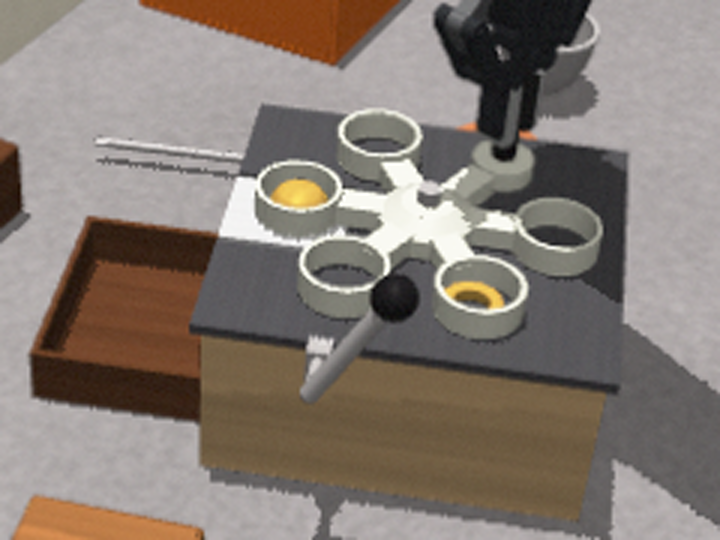

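apply_moves:
  deltas:
    - [0.6, [0, 0, 0], 0]
    - [0, [0, 0, 0], 0]
    - [0, [0, 0, 0], 0]
    - [0, [0, 0, 0], 0]
    - [0, [0, 0, 0], 0]
    - [0, [0, 0, -0.1], 0]
    - [0, [0, 0, -0.25], 0]
    - [0, [0, 0, -0.4], 0]
    - [0, [0, 0, -0.5], 0]
    - [0, [0, 0, -0.5], 0]

```text
t: 7.6
eef_pos: [0.5522, -0.1833, 0.2325]
tool_rot: [0.003, 0.103, 0.995, -0.0]
contact_force: [0.4, 1.0, -0.8]
gripper_width: 1.001
grasp_force: 0.0
```

```bash
python3 - <<'E'
from h import *
g=[.565,-.1163,.32895]
go((W(g,-.042,.13,.23),108.85),(W(g,-.042,.13,.15),108.85))
p=shot('top','top3.png')
cv2.imwrite('pics/top3c.png',cv2.resize(p['color'][100:370,300:560,::-1],None,fx=2,fy=2,interpolation=2))
print('drop118',(uv(p,W(g,.068,0,.118))-(300,100))*2)
E
```

```text
t 7.6 pos [ 0.5522 -0.1833  0.2325] yaw_y 78.21 F [ 0.4  1.  -0.8] q [ 0.01  0.32  0.26  1.8  -0.1   1.02  1.67]
[0.518 0.793 0.01 ] -0.0851
[0.52  0.793 0.41 ] -0.0851
drop118 [233.76062165 184.66822348]
```

View pics/top3c.png

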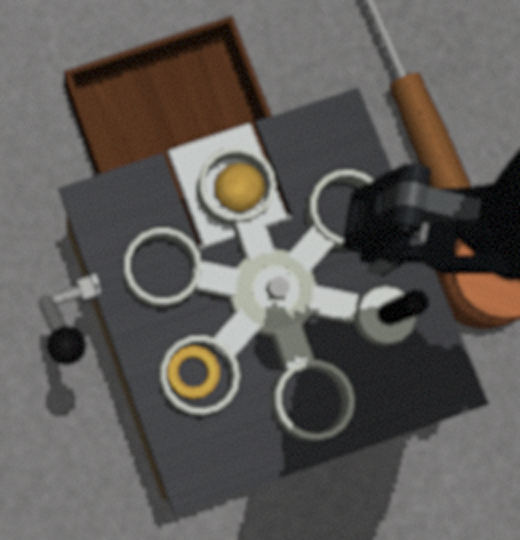

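apply_moves:
  deltas:
    - [0.5, [0.1, 0.16, 0], -0.017]
    - [1, [0.2, 0.32, 0], -0.034]
    - [1, [0.3, 0.48, 0], -0.05]
    - [1, [0.42, 0.64, 0], -0.068]
    - [1, [0.52, 0.793, 0], -0.085]
    - [1, [0.52, 0.793, 0], -0.085]
    - [1, [0.52, 0.793, 0.1], -0.085]
    - [1, [0.52, 0.793, 0.25], -0.085]
    - [1, [0.52, 0.793, 0.41], -0.085]
    - [1, [0.52, 0.793, 0.41], -0.085]
    - [1, [0.52, 0.793, 0.41], -0.085]

```text
t: 8.75
eef_pos: [0.4806, -0.0067, 0.1469]
tool_rot: [-0.001, -0.163, 0.987, -0.0]
contact_force: [0.6, -0.4, -0.3]
gripper_width: 0.001
grasp_force: 0.0
```

```bash
python3 - <<'E'
from h import *
g=[.565,-.1163,.32895]
print(bot.get_obs()['gripper_width'])
go(*[(W(g,x,.13,.15),108.85) for x in (-.042,-.02,.0,.02,.04,.05,.055,.06)])
p=shot('side','side4.png')
cv2.imwrite('pics/side4c.png',cv2.resize(p['color'][120:300,230:470,::-1],None,fx=3,fy=3,interpolation=2))
E
```

```text
0.0007724624202417485
t 8.75 pos [ 0.4806 -0.0067  0.1469] yaw_y 108.76 F [ 0.6 -0.4 -0.3] q [-0.18  0.27  0.07  2.09 -0.03  0.78  1.81]
[-0.013 -0.005 -0.016] -0.0003
[-0.123 -0.005 -0.016] -0.0003
[-0.223 -0.004 -0.016] -0.0003
[-0.323 -0.004 -0.016] -0.0003
[-0.423 -0.004 -0.016] -0.0003
[-0.473 -0.004 -0.017] -0.0003
[-0.498 -0.004 -0.017] -0.0003
[-0.523 -0.004 -0.017] -0.0003
```

View pics/side4c.png

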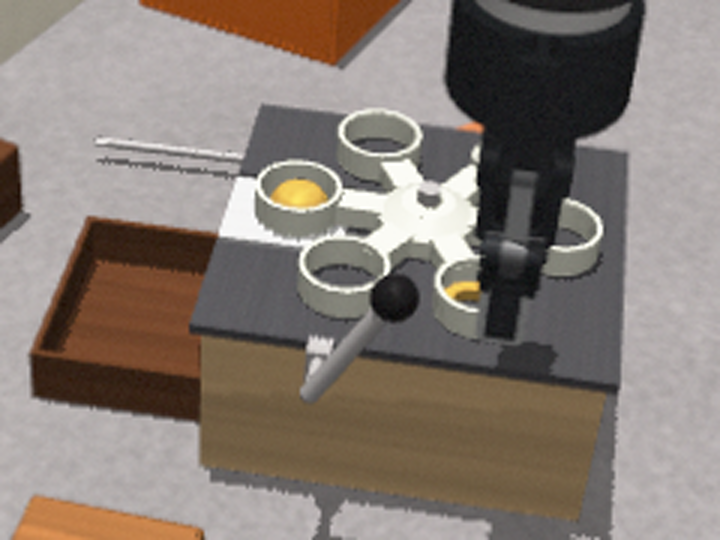

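apply_moves:
  deltas:
    - [1, [-0.05, -0.004, -0.016], 0]
    - [1, [-0.1, -0.004, -0.016], 0]
    - [1, [-0.15, -0.004, -0.016], 0]
    - [1, [-0.2, -0.004, -0.016], 0]
    - [1, [-0.25, -0.004, -0.016], 0]
    - [1, [-0.3, -0.004, -0.016], 0]
    - [1, [-0.35, -0.004, -0.016], 0]
    - [1, [-0.4, -0.004, -0.016], 0]
    - [1, [-0.45, -0.004, -0.016], 0]
    - [1, [-0.45, -0.004, -0.016], 0]

```text
t: 9.8
eef_pos: [0.5678, 0.0229, 0.1502]
tool_rot: [0.0, -0.164, 0.986, 0.0]
contact_force: [0.1, 1.4, -0.4]
gripper_width: -0.003
grasp_force: 0.0
```

```bash
python3 - <<'E'
from h import *
g=[.565,-.1163,.32895]
go(*[(W(g,x,.13,.15),108.85) for x in (.05,.055,.06)])
p=shot('side','side5.png')
cv2.imwrite('pics/side5c.png',cv2.resize(p['color'][120:300,230:470,::-1],None,fx=3,fy=3,interpolation=2))
print((uv(p,W(g,.075,.13,.158))-(230,120))*3)
E
```

```text
t 9.8 pos [0.5678 0.0229 0.1502] yaw_y 108.87 F [ 0.1  1.4 -0.4] q [-0.2   0.39  0.07  1.9  -0.03  0.85  1.78]
[-0.012 -0.004  0.001] 0.0001
[-0.037 -0.004  0.001] 0.0001
[-0.062 -0.004  0.001] 0.0001
[237.10695241 276.81525576]
```

View pics/side5c.png

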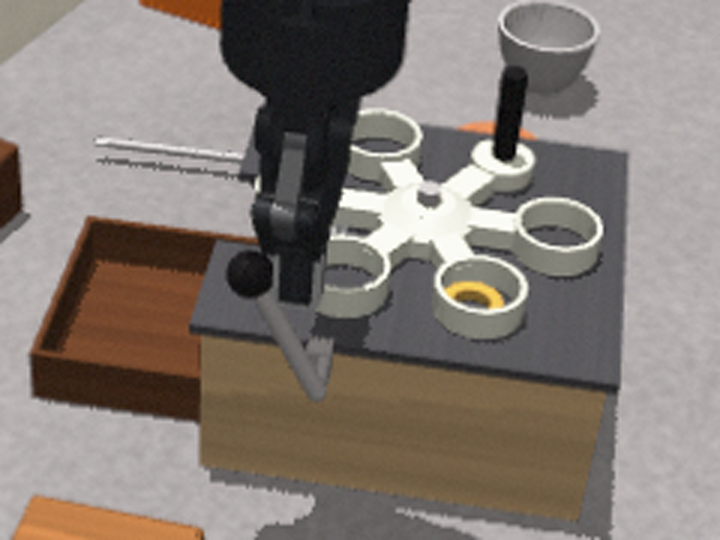

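Ball is at (250,273) in the crop, and its end point should be (237,277), so about 8 mm is left. Pushing on in small steps until the force shows the stop.

apply_moves:
  deltas:
    - [1, [-0.015, 0, 0], 0]
    - [1, [-0.03, 0, 0], 0]
    - [1, [-0.04, 0, 0], 0]
    - [1, [-0.045, 0, 0], 0]
    - [1, [-0.045, 0, 0], 0]

```text
t: 10.35
eef_pos: [0.5729, 0.0243, 0.15]
tool_rot: [-0.002, -0.163, 0.987, -0.0]
contact_force: [-6.5, -2.2, 2.7]
gripper_width: -0.003
grasp_force: 3.8
```

```bash
python3 - <<'E'
from h import *
go()
p=shot('side')
for n in('lever_ball','stud_mid'): print(n,[(np.round(d['point'],4),d['confidence']) for d in bot.look_for(p,n)[:1]])
h=cv2.cvtColor(p['color'],cv2.COLOR_RGB2GRAY)
b=p['color'][190:230,295:330]; ys,xs=np.where(b.max(2)<35); print('ball crop',(xs.mean()+295-230)*3,(ys.mean()+190-120)*3,len(xs))
E
```

```text
t 10.35 pos [0.5729 0.0243 0.15  ] yaw_y 108.79 F [-6.5 -2.2  2.7] q [-0.2   0.4   0.07  1.88 -0.03  0.86  1.78]
lever_ball [(array([0.5792, 0.0315, 0.1339]), 0.9)]
stud_mid [(array([ 0.6964, -0.0682,  0.0169]), 0.71)]
ball crop 264.06355932203394 262.43644067796606 472
```

apply_moves:
  deltas:
    - [1, [-0.02, 0, 0], 0]
    - [1, [-0.03, 0, 0], 0]
    - [1, [-0.03, 0, 0], 0]

```text
t: 10.8
eef_pos: [0.5734, 0.0245, 0.1496]
tool_rot: [-0.008, -0.163, 0.987, -0.0]
contact_force: [-23.9, -6.1, 16.4]
gripper_width: -0.001
grasp_force: 12.2
```

apply_moves:
  deltas:
    - [1, [0.1, 0, 0], 0]
    - [1, [0.25, 0, 0], 0]
    - [1, [0.4, 0, 0], 0]
    - [1, [0.4, 0, -0.2], 0]
    - [1, [0.4, 0, -0.4], 0]
    - [1, [0.4, 0, -0.4], 0]

```text
t: 11.4
eef_pos: [0.5091, 0.0015, 0.2364]
tool_rot: [0.006, -0.163, 0.987, -0.0]
contact_force: [0.3, -0.5, 0.3]
gripper_width: -0.001
grasp_force: 0.0
```

```bash
python3 - <<'E'
from h import *
g=[.565,-.1163,.32895]
go()
p=shot('side','side6.png')
cv2.imwrite('pics/side6c.png',cv2.resize(p['color'][120:300,230:470,::-1],None,fx=3,fy=3,interpolation=2))
t=shot('top','top6.png')
cv2.imwrite('pics/top6c.png',cv2.resize(t['color'][90:370,300:560,::-1],None,fx=2,fy=2,interpolation=2))
E
```

```text
t 11.4 pos [0.5091 0.0015 0.2364] yaw_y 108.8 F [ 0.3 -0.5  0.3] q [-0.19  0.19  0.08  1.95 -0.02  0.99  1.79]
```

View pics/side6c.png

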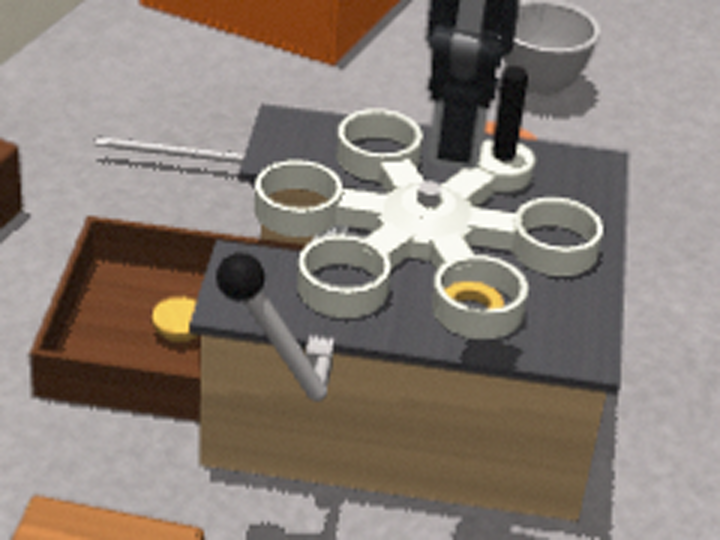

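View pics/top6c.png

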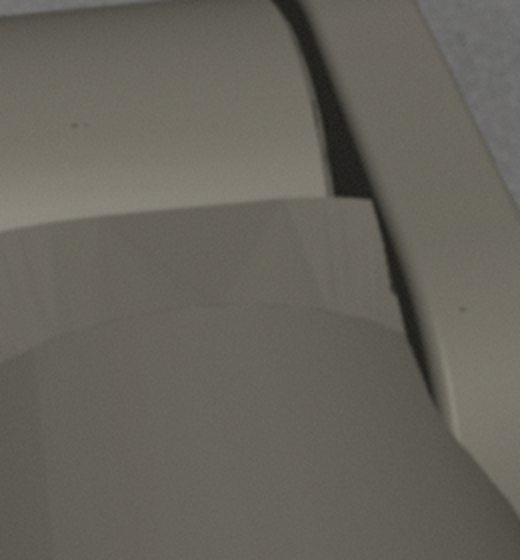

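Side view: the stud lies flat in the tray at (178,320), the lever is at its stop with the ball at (240,276), and the ring is still in its pocket at (475,295). The arm blocks the top view, but it touches nothing.

```bash
python3 -c "
from station import bot
print(bot.hand_in())"
```

```text
the job is handed in; nothing more can be done
None
```

The job is handed in: the wheel put the stud over the flap, the lever went over to its stop, and the stud dropped into the tray; the ring stayed in its pocket, the gripper never touched the stud, and it took about 11 s.

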